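# Load a strip of grinding points into the spring magazine and close its keeper rail

### The arm

A 7-joint arm with a two-finger parallel gripper is mounted at the origin on the work surface. World frame = base frame: x ahead of the robot, y to its left, z up, the work surface at z = 0. Lengths are in mm, angles in rad, forces in N, time in s.
With the tool pointing down it reaches from about 400 to 850 mm from the base axis. Payload 10.4 kg.
Tool frame: the origin (TCP) lies between the finger pads; the fingertips stand ahead of it and the grasp point (between the pads) lies 3 mm ahead of it (bot.tip_reach is the x of the fingertips in the tool frame, in mm); x points along the fingers, y is the direction in which the jaws open and shut, and the axes are right-handed (so a half turn about x gives the same grasp; the last joint's range is limited). The gripper opens to 87 mm and grips with 3 to 60 N. Pads are 19 mm wide; open, the fingers measure 117 mm over their backs; the gripper's body (75 mm by 190 mm) begins 51 mm behind the grasp point.
Start: joints at [-1.239, 0.332, -0.065, 1.46, 0.022, 1.35, -0.088], TCP at [217.115, 586.098, 244.576] pointing down, gripper open.
Joint ranges: [-2.6, 2.6], [-0.5, 2.12], [-1.47, 1.34], [0.16, 2.42], [-1.27, 4.41], [0.06, 2.06], [-2.6, 2.6]. Speed limits (rad/s): [2.22, 2.22, 2.79, 2.79, 3.14, 3.14, 3.14].

### API

Orientations are given as a rotation vector (axis times angle).
In Python, from cell import bot, vision gives the robot as it stands. The module is installed in compiled form; this text tells all that it offers.
- The arm moves only by the tool carry_out, never from a script. Its argument "plan" is a list of rows, each an object of numbers: "grip": the closure in counts, from 0 (fully open) to 255 (shut); "x", "y", "z": the shift along the tool's x, y, z in cm; "yaw": the turn about the tool's x in rad. In form: [{"grip": .., "x": .., "y": .., "z": .., "yaw": ..}, ...]. A call has 1 to 8 rows; each row shifts and turns the commanded pose from where the row before left it, along the tool's axes as they then stand; what a row does not reach is not made up. A row lasts 1/10 s, in which the tool goes at most 50 mm and 8.59 degrees, less where a joint would pass 70% of its speed; a pose out of reach is approached as far as the arm can. A call is refused whole if a number of a shift passes 5 or a number of a turn 0.15, either way. A call with a gripper value outside its range is refused whole. The fingers move at their own pace and stop on an object; the grip force is fixed at half the most. Time passes only in rows, so rows that do not move let the fingers close. It gives the time, the measured TCP pose, the force and the opening at its end, in the units of the state.
- bot.read_state(): the state, without advancing time (a new reading comes with each control period).
- vision.camera(name): name is "side" or "top"; returns (picture, depth): 420x560x3 uint8, red, green, blue; 420x560 float32, mm along the optical axis (not along the pixel's ray), 0 where there is no reading.
- vision.calibration(name): a dict with "fx", "fy", "cx", "cy" (pixels), "k1" (the pictures are not rectified: a ray, as slopes to the right and down, at radius r is drawn at 1 + k1 r^2 times it, then the intrinsics apply), "rvec" (rotation vector, rad) and "tvec" (3), from world to camera coordinates, as OpenCV has them. Camera axes: x right, y down, z forward; pixel columns grow to the right and rows downward; lengths in mm; the calibration is good to about 2 mm. A picture is of the moment at which its call begins. calibration takes no time and is no camera call.
- bot.hand_in(): hands the job in, once; it reports no verdict.
The state is a dict: "time_s": time; "joint_pos": joint angles; "dq": joint speeds; "joint_torque": joint torques, N m; "tcp_pos": TCP position; "ee_rot": TCP orientation; "wrist_force": force on the tool from outside, world axes, zero at the start; "ft_torque": the same for the moment, N m; "width": finger opening in mm.
Only numpy, scipy, OpenCV 4.12 (cv2) and the standard library are available. Lean on these libraries where they do the work, as an engineer would, in place of code of your own. Each camera call takes 0.05 s, during which the arm holds its last target.

### The job

Load the strip of grinding points into the channel of the spring magazine: with its bare tongue towards the sliding keeper, push it against the spring follower, let it down behind the stop until it lies flat on the channel floor, then let go of it and slide the keeper rail fully home over the tongue. Work gently, by feel: do not ram the follower, the stop or the keeper, never lay the strip over on its side, and leave the other things on the bench alone.

Things in the scene. Friction and masses are not known exactly. Their poses are not given: they have to be found in the camera images.
- magazine: Spring magazine on a dark steel bedplate 310 x 84 x 6 mm (local x -190 to +120 mm). Origin on the bench, z up, x along the channel from keeper end to follower end. An aluminium channel body is clamped in slots on the plate, ANYWHERE within 12 mm either way of nominal along x: not shown by any pose here, to be found by touch or sight. It stays put. Ramming: any push over 40 N.
- channel_mark (a point): Point of the bedplate, 12 mm above the bench, nominal place of the loaded strip's origin. Channel floor 12 mm above the bench, 27 mm wide inside, centred on the magazine's y = 0 (no sideways shift); walls x -85 to +65 mm, upright to 25 mm above the bench, then flared to 34 mm inside at 29 mm; 41 mm wide outside.
- stop_mark (a point): Point of the bedplate at magazine x = -50 mm, 20 mm high: nominal top edge of the stop. The stop is the end face of a flat ledge between the walls, x -83 to -50 mm, 20 mm above the bench (8 mm above the channel floor). The strip goes in over the ledge, and down once its tongue's end has passed the stop. Shifts with the channel.
- follower_mark (a point): Point of the bedplate at magazine x = +40 mm, 28 mm high: nominal free face of the spring follower (steel block 24 mm wide, 13 to 44 mm above the bench; shifts with the channel). Yields to +x, 4 N at first, 8 N at 14 mm, then stops hard. The strip clears the stop with the follower 10 to 14 mm in. Behind it a black housing, x +70 to +100 mm, 46 mm high.
- keeper_mark (a point): Point of the bedplate at magazine x = -168 mm, 55 mm high: nominal rear (-x) face of the keeper's black upright grip with the keeper at 0 (shifts with the channel, and moves on with the joint value). Grip 24 long (x), 14 wide (y), from 40 to 70 mm above the bench: push its rear face, or pinch it.
- keeper (a joint): Sliding keeper rail, in m: 0 = fully back (open), 0.083 = home on its hard end stop; starts at 0 to 0.008. Slides along magazine +x, about 3 N friction, stays where left. Steel plate 60 x 44 x 6 mm, underside 34 mm above the bench, leading edge at nominal x = -108 mm + value. Home, it lies 2 mm over the front 25 mm of the tongue; it cannot pass over a strip that is not down.
- strip: White plastic strip of grinding points, about 140 g, standing on its bar. Bar 100 long (x -50 to +50 mm), 24 wide, 20 high. On it a web 12 mm wide to grip (x -20 to +40 mm, 20 to 52 mm high) with five 10 mm stones on top, up to 64 mm. The bar's bare 30 mm at -x is the tongue. Origin: middle of the underside, z up. Loaded, its x points along the magazine's x.
- drum_a: Bystander: sanding drum, 34 mm across, 30 high.
- drum_b: Bystander: sanding drum, 24 mm across, 28 high.
- paste_jar: Bystander: small amber jar with black lid, 48 mm across, 42 high.
- rotary_tool: Bystander: blue rotary tool lying down, about 190 mm long, 56 high; origin under its middle.
- collet_wrench: Bystander: small steel wrench, 110 mm long.
- wire_brush: Bystander: flat hand brush with wooden handle, lying down.
- stone_ring: Bystander: grey grinding ring, 40 mm across, 12 high.
Mind the look-alikes: they are no part of the job. What is meant by the strip is not blue, and is the larger of those in its own colour.

How it is judged:
By the outcome, as a careful person would: the job done as asked, in the order asked, and still so for the second after the job is handed in, with the robot touching nothing.
It also fails if it takes over 64 s, if anything falls off the work surface, if the arm or the gripper's body presses on something with over 40 N, if the wrist force passes 120 N, or if a joint passes its speed limit or range.

## Working session

There is one attempt and no reset: what is moved stays moved. The work goes in short steps, Python scripts to look and compute and a tool call to move; the robot and the scene stay as the last step left them, time stands still between calls to the robot, and variables do not carry over. Pictures are saved under pics/ and viewed, and the job is handed in when it is done.

Besides the shell and the picture viewer there is one more tool, called as a command line: name --argument value ..., lists and objects as JSON in quotes. carry_out: Moves the arm, as the interface text tells. Its arguments: {"type":"object","properties":{"plan":{"type":"array","items":{"type":"object","properties":{"grip":{"type":"number"},"x":{"type":"number"},"y":{"type":"number"},"z":{"type":"number"},"yaw":{"type":"number"}}}}},"required":["plan"]}

```bash
mkdir -p pics; ls
cat > h.py <<'E'
import numpy as np, cv2
from cell import bot, vision
from scipy.spatial.transform import Rotation as R
def save(n,tag):
    im,d=vision.camera(n); cv2.imwrite(f'pics/{tag}.png',im[:,:,::-1]); np.savez(f'{tag}.npz',im=im,d=d); return im,d
def cal(n):
    c=vision.calibration(n); K=np.array([[c['fx'],0,c['cx']],[0,c['fy'],c['cy']],[0,0,1.]])
    return K,np.array([c['k1'],0,0,0,0.]),np.array(c['rvec'],float),np.array(c['tvec'],float)
def ray(n,u,v):
    K,D,r,t=cal(n); p=cv2.undistortPoints(np.array([[[u,v]]],float),K,D)[0,0]
    Rm=R.from_rotvec(r).as_matrix(); return Rm.T@np.array([p[0],p[1],1]), -Rm.T@t
def atz(n,u,v,z):
    d,o=ray(n,u,v); return o+d*(z-o[2])/d[2]
def atd(n,u,v,dep):
    d,o=ray(n,u,v); return o+d*dep
def proj(n,P):
    K,D,r,t=cal(n); return cv2.projectPoints(np.array(P,float).reshape(-1,1,3),r,t,K,D)[0][:,0]
def crop(tag,x0,y0,x1,y1,s,out):
    im=cv2.imread(f'pics/{tag}.png')[y0:y1,x0:x1]; cv2.imwrite(f'pics/{out}.png',cv2.resize(im,None,fx=s,fy=s,interpolation=cv2.INTER_CUBIC))
E
python3 - <<'E'
from h import *
save('top','top0'); save('side','side0')
s=bot.read_state(); print(s, bot.tip_reach)
for n in ('top','side'): print(n, ray(n,280,210), vision.calibration(n))
E
```

```text
pics
{'time_s': 0.1, 'joint_pos': array([-1.23858908,  0.33278402, -0.06465818,  1.46081166,  0.02160405,
        1.34990097, -0.0885102 ]), 'dq': array([-0.00082669, -0.00070098, -0.00169056, -0.00220317, -0.00118508,
       -0.00089931, -0.00049045]), 'joint_torque': array([ 7.50226882e-04, -6.24539208e+01,  2.41924950e-02, -3.90722680e+01,
       -6.15555514e-02,  3.64727061e-02,  3.64565142e-05]), 'tcp_pos': array([217.05293212, 585.7814765 , 243.87058425]), 'ee_rot': array([ 0.27748305,  1.55294803, -0.27937681]), 'wrist_force': array([ 0.32034017, -0.84492679,  0.59864043]), 'ft_torque': array([-0.00630972,  0.04118139, -0.02611054]), 'width': 87.15808759946029} 22.0
top (array([ 0.16378946,  0.01741438, -0.98641954]), array([ 327.82668694,  -16.51049787, 1291.02894614])) {'fx': 543.3706499693207, 'fy': 543.3706499693207, 'cx': 286.53226356647497, 'cy': 208.34869672675296, 'k1': -0.11856574403888946, 'rvec': array([ 2.16202964, -2.10213981,  0.17614133]), 'tvec': array([ -24.71835689,  538.50254439, 1218.1554439 ])}
side (array([ 0.42533401,  0.63219086, -0.64764444]), array([ 156.49690212, -594.0847197 ,  659.51327055])) {'fx': 384.94054674885774, 'fy': 384.94054674885774, 'cx': 280.293003945441, 'cy': 211.58891213676117, 'k1': -0.062181755209902045, 'rvec': array([ 2.19369561, -0.68436623,  0.30300724]), 'tvec': array([-459.06127626,  242.45536926,  736.7929337 ])}
```

View pics/top0.png

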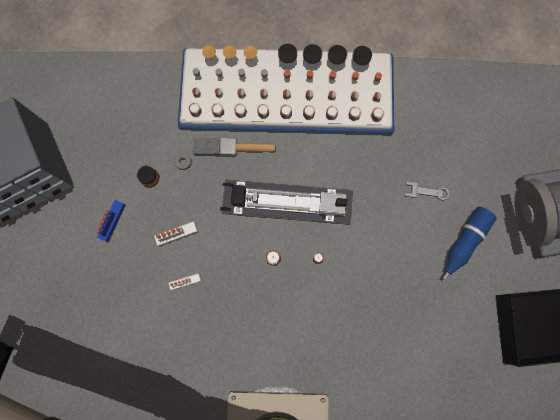

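View pics/side0.png

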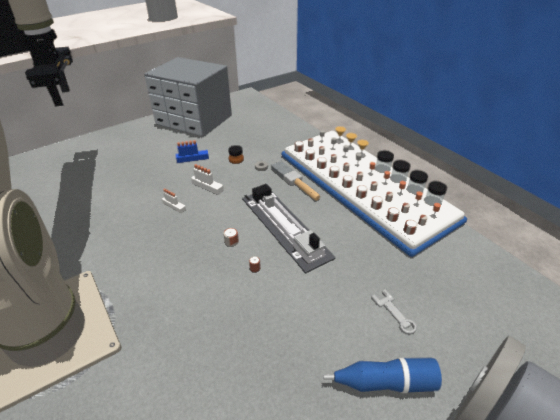

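Run:
```python
from h import *
crop('top0',215,170,360,235,5.5,'top0m'); crop('top0',145,215,210,255,10,'top0s'); crop('side0',235,170,340,270,6,'side0m'); crop('side0',180,155,235,200,10,'side0s')
```

```text
(no output)
```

View pics/top0m.png

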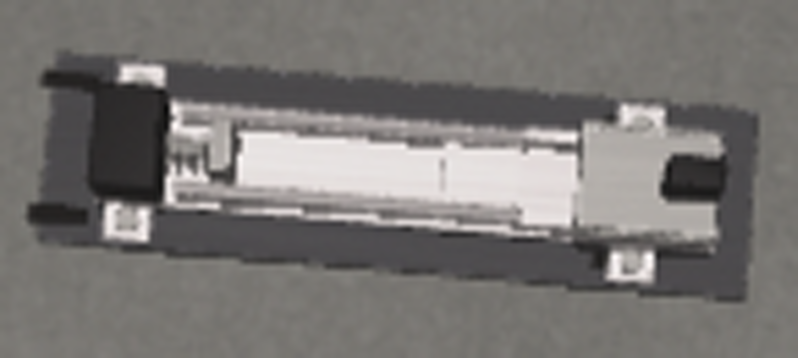

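View pics/top0s.png

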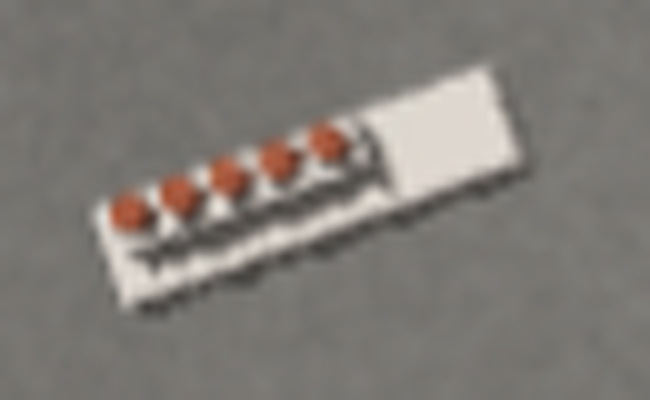

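View pics/side0m.png

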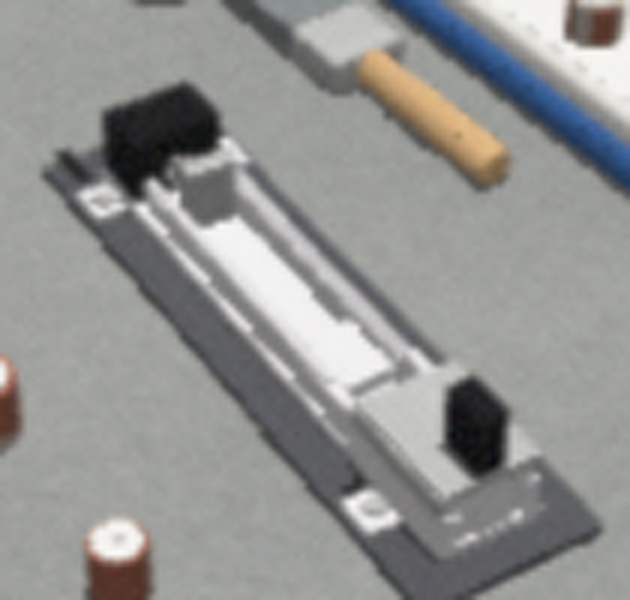

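View pics/side0s.png

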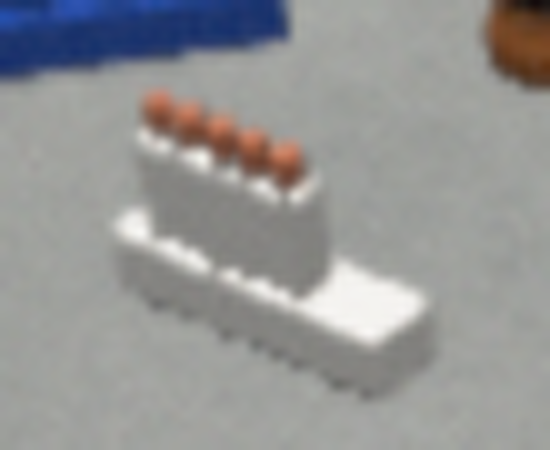

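Run:
```python
from h import *
T=lambda u,v:(215+(u)/5.5,170+(v)/5.5)
S=lambda u,v:(145+u/10,215+v/10)
pl=[atz('top',*T(*p),6)[:2] for p in [(60,52),(760,112),(745,300),(30,240)]]
print('plate',np.round(pl,1),[np.linalg.norm(pl[i]-pl[(i+1)%4]) for i in range(4)])
c=np.mean(pl,0); ex=(pl[0]+pl[3]-pl[1]-pl[2]);ex/=np.linalg.norm(ex); ang=np.arctan2(ex[1],ex[0]);ey=np.array([-ex[1],ex[0]])
org=c+ex*35; print('org',org,'ang',ang)
L=lambda p:(np.round([(p[:2]-org)@ex,(p[:2]-org)@ey],1))
for nm,p,z in [('stop',(443,172),20),('folface',(236,150),44),('keeplead',(580,185),40),('keeprearT',(716,240),40),('gripf',(668,165),70),('gripr',(726,180),70),('hous front',(165,150),46),('hous rear',(92,140),46),('clampL',(127,220),8),('clampR',(633,263),8),('gripc',(695,178),70)]:
    print(nm,L(atz('top',*T(*p),z)))
sp=[atz('top',*S(*p),20)[:2] for p in [(490,65),(522,160),(125,308),(95,210)]]
print('strip',np.round(sp,1),[np.linalg.norm(sp[i]-sp[(i+1)%4]) for i in range(4)],np.mean(sp,0))
sx=sp[2]+sp[3]-sp[0]-sp[1]; print('strip ang',np.arctan2(sx[1],sx[0]))
# depth check
d=np.load('top0.npz')['d']
for p in [(300,172),(500,180),(220,140),(650,160),(695,178),(130,150)]:
    u,v=T(*p); P=atd('top',u,v,d[int(v),int(u)]); print(p,np.round(P,1),L(P))
s=bot.read_state(); print(R.from_rotvec(s['ee_rot']).as_matrix().round(3))
```

```text
plate [[ 612.6  139.6]
 [ 594.2 -169.1]
 [ 510.7 -163.2]
 [ 528.3  148.7]] [np.float64(309.2759546692011), np.float64(83.7640235550161), np.float64(312.4667998901589), np.float64(84.72601944667431)]
org [563.48579965  23.93820447] ang 1.5128317771167716
stop [-54.4  -0.6]
folface [34.   1.9]
keeplead [-112.9    3.7]
keeprearT [-172.3   22.3]
gripf [-147.4   -2.4]
gripr [-171.9    1.8]
hous front [63.9  4.8]
hous rear [95.3  3.2]
clampL [81.  30.2]
clampR [-140.    30.1]
gripc [-159.     2.1]
strip [[505.5 209. ]
 [483.1 200.1]
 [445.  292.8]
 [468.1 301.5]] [np.float64(24.13470291626322), np.float64(100.14148988002006), np.float64(24.63644747511342), np.float64(99.76878562996158)] [475.41386073 250.86287229]
strip ang 1.958016614241751
(300, 172) [561.1  31.8   9.5] [7.7 2.8]
(500, 180) [557.8 -55.1  21.7] [-79.2   1.1]
(220, 140) [568.3  65.2  41.1] [41.4 -2.4]
(650, 160) [ 565.  -118.3   39.6] [-141.9   -9.8]
(695, 178) [ 553.1 -135.1   65. ] [-159.4    1.1]
(130, 150) [561.3 102.6  49.6] [78.4  6.8]
[[-0.     0.347  0.938]
 [-0.001  0.938 -0.347]
 [-1.    -0.001  0.   ]]
```

carry_out --plan '[{"grip": 60, "y": -1.0, "z": 1.5}, {"grip": 60, "y": -1.4, "z": 2.3}, {"grip": 60, "y": -1.4, "z": 2.3}, {"grip": 60, "y": -1.4, "z": 2.3}, {"grip": 60, "y": -1.4, "z": 2.3}, {"grip": 60, "y": -1.4, "z": 2.3}, {"grip": 60, "y": -1.4, "z": 2.3}, {"grip": 60, "y": -1.4, "z": 2.3}]'

```text
validation failed for argument at $.pl...
```

carry_out --plan '[{"grip": 60, "y": -1.4, "z": 2.3}, {"grip": 60, "y": -1.4, "z": 2.3}, {"grip": 60, "y": -1.4, "z": 2.3}, {"grip": 60, "y": -1.4, "z": 2.3}, {"grip": 60, "y": -1.4, "z": 2.3}, {"grip": 60, "y": -1.4, "z": 2.3}, {"grip": 60, "y": -1.4, "z": 2.3}, {"grip": 60, "y": -1.0, "z": 1.5}]'

```text
validation failed for argument at $.pl...
```

carry_out --plan '[{"grip": 60, "yaw": 0.14}, {"grip": 60, "yaw": 0.14}, {"grip": 60, "yaw": 0.14}, {"grip": 60, "yaw": 0.14}, {"grip": 60, "yaw": 0.14}, {"grip": 60, "yaw": 0.13}, {"grip": 60}, {"grip": 60}]'

```text
validation failed for argument at $.pl...
```

carry_out --plan '[{"grip": 60, "x": 0, "y": -1.0, "z": 1.5, "yaw": 0}, {"grip": 60, "x": 0, "y": -1.4, "z": 2.3, "yaw": 0}, {"grip": 60, "x": 0, "y": -1.4, "z": 2.3, "yaw": 0}, {"grip": 60, "x": 0, "y": -1.4, "z": 2.3, "yaw": 0}, {"grip": 60, "x": 0, "y": -1.4, "z": 2.3, "yaw": 0}, {"grip": 60, "x": 0, "y": -1.4, "z": 2.3, "yaw": 0}, {"grip": 60, "x": 0, "y": -1.4, "z": 2.3, "yaw": 0}, {"grip": 60, "x": 0, "y": -1.4, "z": 2.3, "yaw": 0}]'

```text
time_s: 0.9
tcp_pos: [345.7, 421.6, 244.4]
ee_rot: [0.279, 1.553, -0.279]
wrist_force: [-0.4, -0.2, 0.5]
width: 66.5
```

carry_out --plan '[{"grip": 60, "x": 0, "y": -1.4, "z": 2.3, "yaw": 0}, {"grip": 60, "x": 0, "y": -1.4, "z": 2.3, "yaw": 0}, {"grip": 60, "x": 0, "y": -1.4, "z": 2.3, "yaw": 0}, {"grip": 60, "x": 0, "y": -1.4, "z": 2.3, "yaw": 0}, {"grip": 60, "x": 0, "y": -1.4, "z": 2.3, "yaw": 0}, {"grip": 60, "x": 0, "y": -1.4, "z": 2.3, "yaw": 0}, {"grip": 60, "x": 0, "y": -1.4, "z": 2.3, "yaw": 0}, {"grip": 60, "x": 0, "y": -0.9, "z": 1.2, "yaw": 0}]'

```text
time_s: 1.7
tcp_pos: [471.0, 260.2, 244.5]
ee_rot: [0.281, 1.552, -0.281]
wrist_force: [0.1, 0.2, -0.0]
width: 66.4
```

carry_out --plan '[{"grip": 60, "x": 1, "y": 0, "z": 0, "yaw": 0.14}, {"grip": 60, "x": 1, "y": 0, "z": 0, "yaw": 0.14}, {"grip": 60, "x": 1, "y": 0, "z": 0, "yaw": 0.14}, {"grip": 60, "x": 1, "y": 0, "z": 0, "yaw": 0.14}, {"grip": 60, "x": 1, "y": 0, "z": 0, "yaw": 0.14}, {"grip": 60, "x": 1, "y": 0, "z": 0, "yaw": 0.13}, {"grip": 60, "x": 0, "y": 0, "z": 0, "yaw": 0}, {"grip": 60, "x": 0, "y": 0, "z": 0, "yaw": 0}]'

```text
time_s: 2.5
tcp_pos: [469.4, 263.2, 184.7]
ee_rot: [0.917, 1.369, -0.917]
wrist_force: [0.2, 0.1, -1.3]
width: 66.1
```

Run:
```python
from h import *
s=bot.read_state(); M=R.from_rotvec(s['ee_rot']).as_matrix(); print(s['time_s'],s['tcp_pos'],s['width'],M.round(3),s['wrist_force'])
tgt=np.array([472.4,258.3,45]); print((M.T@(tgt-s['tcp_pos'])).round(1), 'yang',np.arctan2(M[1,1],M[0,1]))
save('top','t1');save('side','s1'); crop('top0',145,205,210,265,8,'x'); crop('t1',125,205,225,265,7,'t1c'); crop('s1',160,90,260,200,6,'s1c')
```

```text
2.5 [469.44710689 263.17270629 184.69524918] 66.11964389750865 [[-0.     0.925  0.38 ]
 [-0.     0.38  -0.925]
 [-1.    -0.    -0.   ]] [ 0.24837769  0.07894671 -1.30099783]
[139.7   0.9   5.6] yang 0.39012100289237583
```

carry_out --plan '[{"grip": 60, "x": 1.0, "y": 0.1, "z": 0.6, "yaw": 0}, {"grip": 60, "x": 2.0, "y": 0, "z": 0, "yaw": 0}, {"grip": 60, "x": 2.0, "y": 0, "z": 0, "yaw": 0}, {"grip": 60, "x": 2.0, "y": 0, "z": 0, "yaw": 0}, {"grip": 60, "x": 2.0, "y": 0, "z": 0, "yaw": 0}, {"grip": 60, "x": 1.5, "y": 0, "z": 0, "yaw": 0}, {"grip": 60, "x": 1.0, "y": 0, "z": 0, "yaw": 0}, {"grip": 60, "x": 0, "y": 0, "z": 0, "yaw": 0}]'

```text
time_s: 3.4
tcp_pos: [472.3, 257.3, 68.2]
ee_rot: [0.918, 1.368, -0.922]
wrist_force: [-0.1, -0.2, 0.6]
width: 66.7
```

Run:
```python
from h import *
s=bot.read_state(); M=R.from_rotvec(s['ee_rot']).as_matrix(); print(s['time_s'],s['tcp_pos'],s['wrist_force'])
tgt=np.array([472.4,258.3,45]); print((M.T@(tgt-s['tcp_pos'])).round(1))
save('top','t2');save('side','s2'); crop('t2',125,195,225,270,7,'t2c'); crop('s2',160,120,260,210,6,'s2c')
```

```text
3.4 [472.31098184 257.29368639  68.17897689] [-0.06421287 -0.1774891   0.62139394]
[23.2  0.5 -0.9]
```

View pics/t2c.png

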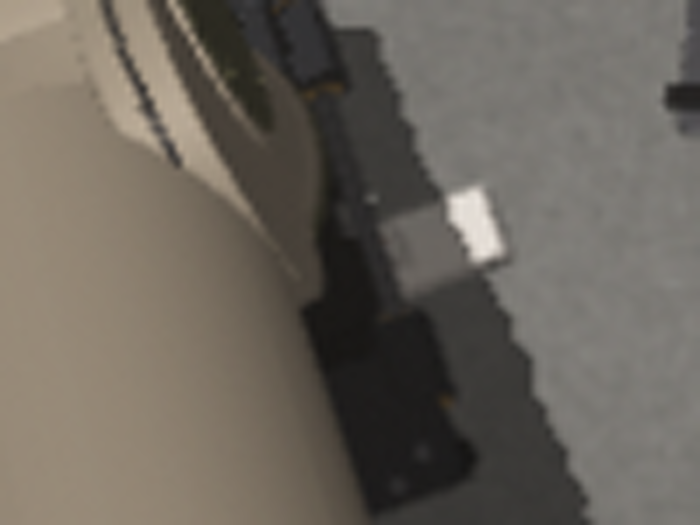

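View pics/s2c.png

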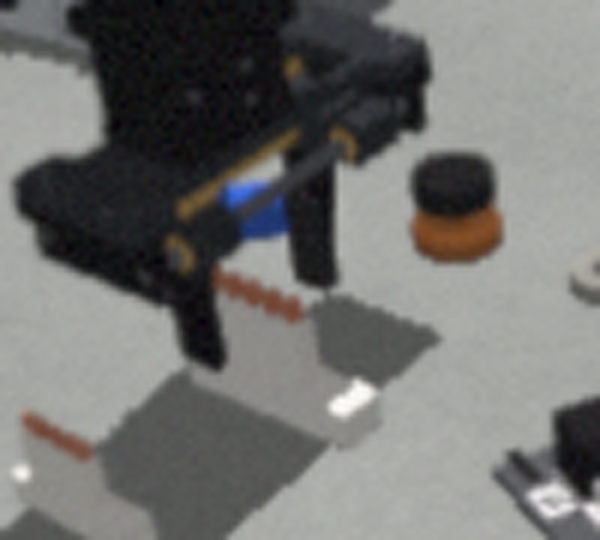

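carry_out --plan '[{"grip": 60, "x": 1.0, "y": 0, "z": 0, "yaw": 0}, {"grip": 60, "x": 1.0, "y": 0, "z": 0, "yaw": 0}, {"grip": 60, "x": 0.3, "y": 0, "z": 0, "yaw": 0}, {"grip": 60, "x": 0, "y": 0, "z": 0, "yaw": 0}]'

```text
time_s: 3.9
tcp_pos: [472.5, 257.9, 45.8]
ee_rot: [0.919, 1.368, -0.921]
wrist_force: [0.1, 0.1, -0.3]
width: 66.5
```

carry_out --plan '[{"grip": 140, "x": 0, "y": 0, "z": 0, "yaw": 0}, {"grip": 170, "x": 0, "y": 0, "z": 0, "yaw": 0}, {"grip": 190, "x": 0, "y": 0, "z": 0, "yaw": 0}, {"grip": 210, "x": 0, "y": 0, "z": 0, "yaw": 0}, {"grip": 230, "x": 0, "y": 0, "z": 0, "yaw": 0}, {"grip": 255, "x": 0, "y": 0, "z": 0, "yaw": 0}, {"grip": 255, "x": 0, "y": 0, "z": 0, "yaw": 0}, {"grip": 255, "x": 0, "y": 0, "z": 0, "yaw": 0}]'

```text
time_s: 4.7
tcp_pos: [473.0, 258.1, 46.6]
ee_rot: [0.921, 1.367, -0.92]
wrist_force: [0.1, -0.9, -1.4]
width: 11.4
```

carry_out --plan '[{"grip": 255, "x": -0.5, "y": 0, "z": 0, "yaw": 0}, {"grip": 255, "x": -1.0, "y": 0, "z": 0, "yaw": 0}, {"grip": 255, "x": -1.5, "y": 0, "z": 0, "yaw": 0}, {"grip": 255, "x": -1.5, "y": 0, "z": 0, "yaw": 0}, {"grip": 255, "x": -1.5, "y": 0, "z": 0, "yaw": 0}, {"grip": 255, "x": -1.5, "y": 0, "z": 0, "yaw": 0}, {"grip": 255, "x": -0.5, "y": 0, "z": 0, "yaw": 0}, {"grip": 255, "x": 0, "y": 0, "z": 0, "yaw": 0}]'

```text
time_s: 5.5
tcp_pos: [473.3, 258.3, 127.5]
ee_rot: [0.922, 1.367, -0.919]
wrist_force: [0.1, 0.4, -1.8]
width: 11.7
```

carry_out --plan '[{"grip": 255, "x": 0, "y": 0, "z": 0, "yaw": 0.05}, {"grip": 255, "x": 0, "y": 0, "z": 0, "yaw": 0.1}, {"grip": 255, "x": 0, "y": 0, "z": 0, "yaw": 0.1}, {"grip": 255, "x": 0, "y": 0, "z": 0, "yaw": 0.1}, {"grip": 255, "x": 0, "y": 0, "z": 0, "yaw": 0.1}, {"grip": 255, "x": 0, "y": 0, "z": 0, "yaw": 0}, {"grip": 255, "x": 0, "y": 0, "z": 0, "yaw": 0}]'

```text
time_s: 6.2
tcp_pos: [472.6, 257.9, 126.0]
ee_rot: [1.253, 1.18, -1.255]
wrist_force: [-0.2, -0.0, -1.7]
width: 11.7
```

```bash
cat >> h.py <<'E'
org=np.array([563.5,23.9]); ang=1.513
ex=np.array([np.cos(ang),np.sin(ang)]); ey=np.array([-ex[1],ex[0]])
def mag(P): P=np.asarray(P,float); q=P[:2]-org; return np.array([q@ex,q@ey,P[2]])
def wor(m): return np.append(org+m[0]*ex+m[1]*ey,m[2])
def st():
    s=bot.read_state(); M=R.from_rotvec(s['ee_rot']).as_matrix(); f=s['wrist_force']
    print('t',s['time_s'],'mag',mag(s['tcp_pos']).round(2),'yawerr',(np.arctan2(M[1,1],M[0,1])-(ang-np.pi/2)).round(4),'axis',M[:,0].round(3),'w',round(s['width'],1),'Fmag',np.round([f[:2]@ex,f[:2]@ey,f[2]],1))
    return s,M
def to(m):
    s,M=st(); print('move cm',(M.T@(wor(m)-s['tcp_pos'])/10).round(2))
E
python3 -c "
from h import *
to([-11.4,0,120])"
```

```text
t 6.2 mag [228.38 104.3  126.01] yawerr -0.0032 axis [-0.001 -0.001 -1.   ] w 11.7 Fmag [-0.1  0.2 -1.7]
move cm [ 0.61 10.51 23.94]
```

carry_out --plan '[{"grip": 255, "x": 0, "y": 0.4, "z": 0.9, "yaw": 0}, {"grip": 255, "x": 0, "y": 0.7, "z": 1.6, "yaw": 0}, {"grip": 255, "x": 0, "y": 0.8, "z": 1.8, "yaw": 0}, {"grip": 255, "x": 0, "y": 0.8, "z": 1.8, "yaw": 0}, {"grip": 255, "x": 0, "y": 0.8, "z": 1.8, "yaw": 0}, {"grip": 255, "x": 0, "y": 0.8, "z": 1.8, "yaw": 0}, {"grip": 255, "x": 0, "y": 0.8, "z": 1.8, "yaw": 0}, {"grip": 255, "x": 0, "y": 0.8, "z": 1.8, "yaw": 0}]'

```text
time_s: 7.0
tcp_pos: [523.5, 119.8, 126.5]
ee_rot: [1.255, 1.179, -1.255]
wrist_force: [0.2, -0.2, -1.5]
width: 11.8
```

carry_out --plan '[{"grip": 255, "x": 0, "y": 0.8, "z": 1.8, "yaw": 0}, {"grip": 255, "x": 0, "y": 0.8, "z": 1.8, "yaw": 0}, {"grip": 255, "x": 0, "y": 0.8, "z": 1.8, "yaw": 0}, {"grip": 255, "x": 0, "y": 0.8, "z": 1.8, "yaw": 0}, {"grip": 255, "x": 0, "y": 0.8, "z": 1.8, "yaw": 0}, {"grip": 255, "x": 0, "y": 0.4, "z": 1.0, "yaw": 0}, {"grip": 255, "x": 0, "y": 0.0, "z": 0, "yaw": 0}, {"grip": 255, "x": 0, "y": 0.0, "z": 0, "yaw": 0}]'

```text
time_s: 7.8
tcp_pos: [560.5, 19.5, 126.4]
ee_rot: [1.256, 1.179, -1.256]
wrist_force: [0.3, 0.6, -1.8]
width: 11.9
```

```bash
python3 -c "
from h import *
to([-11.4,0,95])
save('top','t3');save('side','s3')
crop('t3',215,140,360,250,5.5,'t3c');crop('s3',225,120,345,270,4,'s3c')
to([-11.4,0,95])"
```

```text
t 7.8 mag [ -4.61   2.71 126.38] yawerr -0.0056 axis [-0.  0. -1.] w 11.9 Fmag [ 0.6 -0.2 -1.8]
move cm [3.14 0.28 0.68]
t 7.9 mag [ -3.92   2.8  126.42] yawerr -0.0045 axis [-0.     0.001 -1.   ] w 11.7 Fmag [-0.7 -0.9 -1.3]
move cm [3.14 0.28 0.75]
```

View pics/t3c.png

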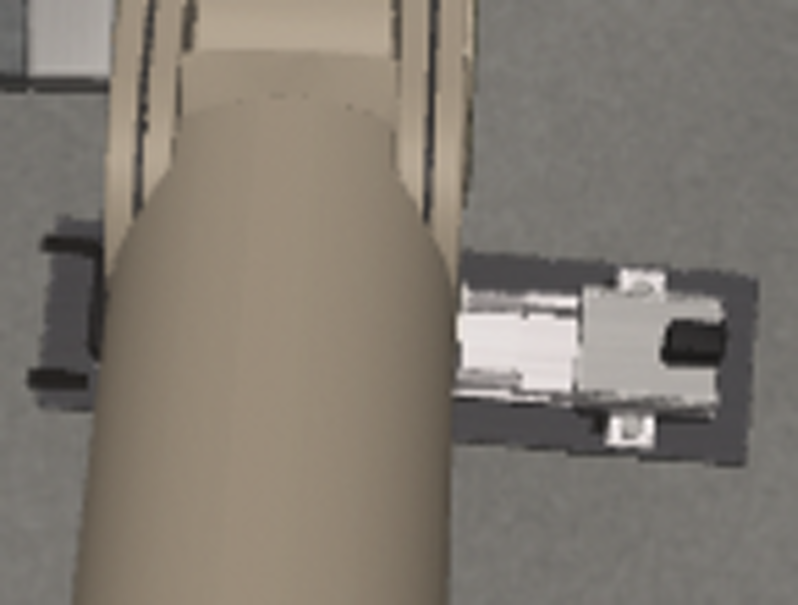

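View pics/s3c.png

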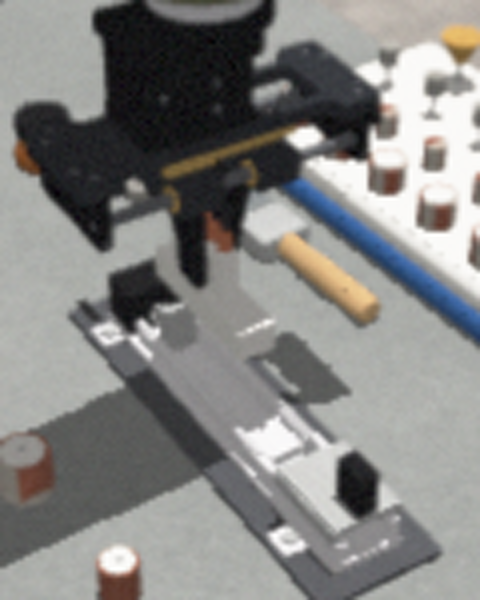

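Run:
```python
from h import *
def box(x0,x1,y0,y1,z): return [(x0,y0,z),(x1,y0,z),(x1,y1,z),(x0,y1,z)]
sh=-5
for n,tag,(a,b,c,d),s in [('side','side0',(235,170,340,270),7),('top','top0',(215,170,360,235),5.5)]:
    im=cv2.imread(f'pics/{tag}.png')[b:d,a:c]; im=cv2.resize(im,None,fx=s,fy=s,interpolation=cv2.INTER_CUBIC)
    for bx,col in [(box(-190,120,-42,42,6),(0,0,255)),(box(-85+sh,65+sh,-17,17,29),(0,255,0)),(box(-50+sh,40+sh,-13.5,13.5,12),(255,0,0)),(box(-108+sh,-168+sh,-22,22,40),(0,255,255)),(box(-168+sh,-144+sh,-7,7,70),(255,0,255)),(box(70+sh,100+sh,-20,20,46),(255,255,0)),(box(40+sh,50+sh,-12,12,44),(0,128,255))]:
        q=((proj(n,[wor(p) for p in bx])+0.5-[a,b])*s).astype(int); cv2.polylines(im,[q.reshape(-1,1,2)],True,col,1)
    cv2.imwrite(f'pics/ov_{n}.png',im)
```

```text
(no output)
```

View pics/ov_side.png

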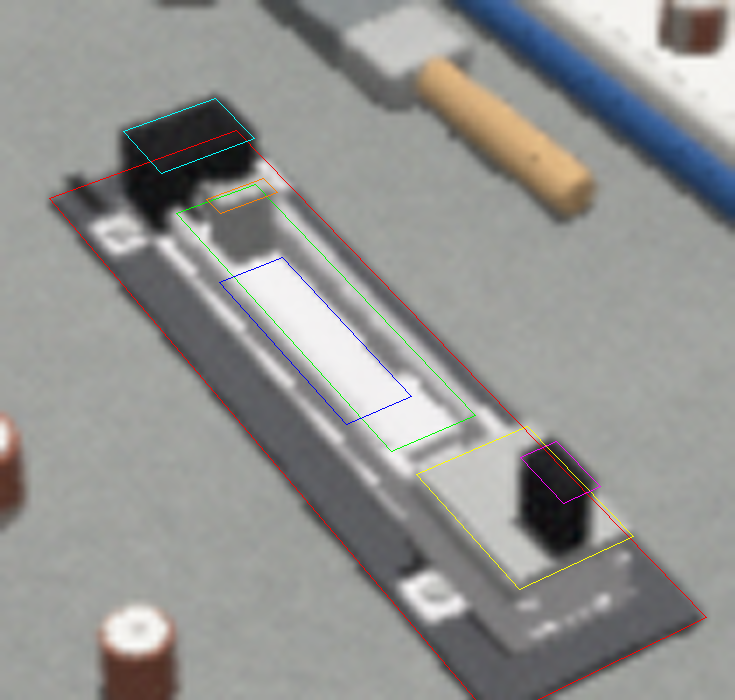

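View pics/ov_top.png

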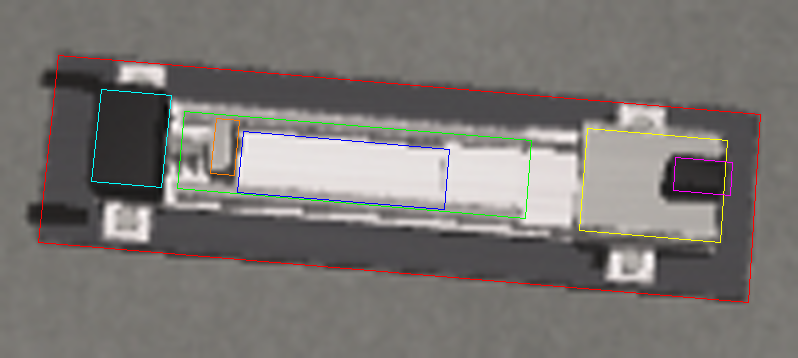

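```bash
sed -i 's/org=np.array.*; ang/org=np.array([564.4,24.8]); ang/' h.py
cat > ov.py <<'E'
from h import *
def box(x0,x1,y0,y1,z): return [(x0,y0,z),(x1,y0,z),(x1,y1,z),(x0,y1,z)]
sh=-5
for nm,n,tag,(a,b,c,d),s in [('A','side','side0',(240,180,300,240),13),('B','side','side0',(280,220,340,270),13),('C','top','top0',(215,172,290,228),10.5),('D','top','top0',(287,180,360,230),10.5)]:
    im=cv2.imread(f'pics/{tag}.png')[b:d,a:c]; im=cv2.resize(im,None,fx=s,fy=s,interpolation=cv2.INTER_CUBIC)
    for bx,col in [(box(-190,120,-42,42,6),(0,0,255)),(box(-85+sh,65+sh,-17,17,29),(0,255,0)),(box(-85+sh,65+sh,-20.5,20.5,29),(0,160,0)),(box(-50+sh,40+sh,-13.5,13.5,12),(255,0,0)),(box(-108+sh,-168+sh,-22,22,40),(0,255,255)),(box(-168+sh,-144+sh,-7,7,70),(255,0,255)),(box(40+sh,50+sh,-12,12,44),(0,128,255)),(box(-83+sh,-50+sh,-13.5,13.5,20),(255,128,255))]:
        q=((proj(n,[wor(p) for p in bx])+0.5-[a,b])*s).astype(int); cv2.polylines(im,[q.reshape(-1,1,2)],True,col,1)
    cv2.imwrite(f'pics/ov2{nm}.png',im[:600])
E
python3 ov.py
```

```text
(no output)
```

View pics/ov2A.png

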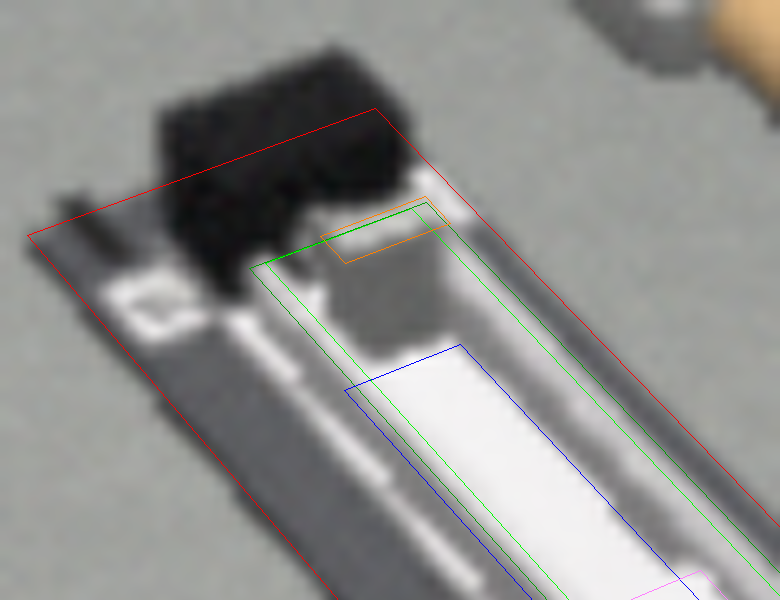

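View pics/ov2C.png

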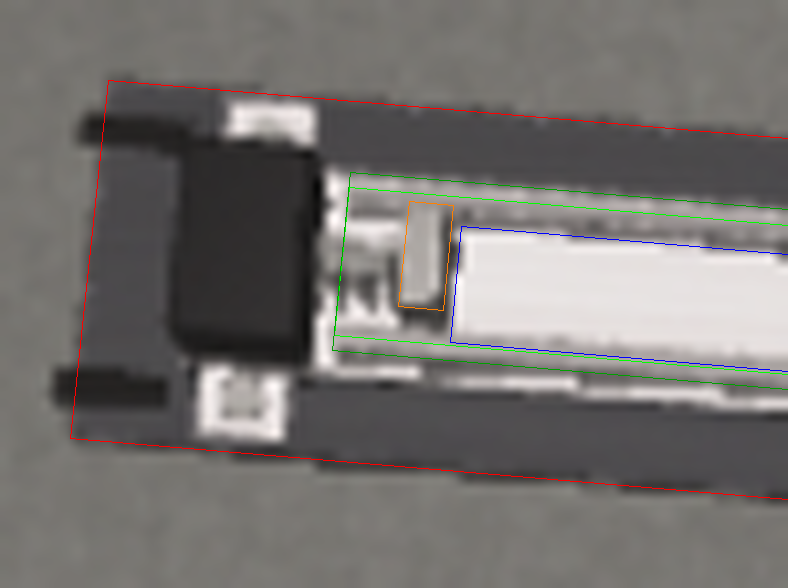

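View pics/ov2D.png

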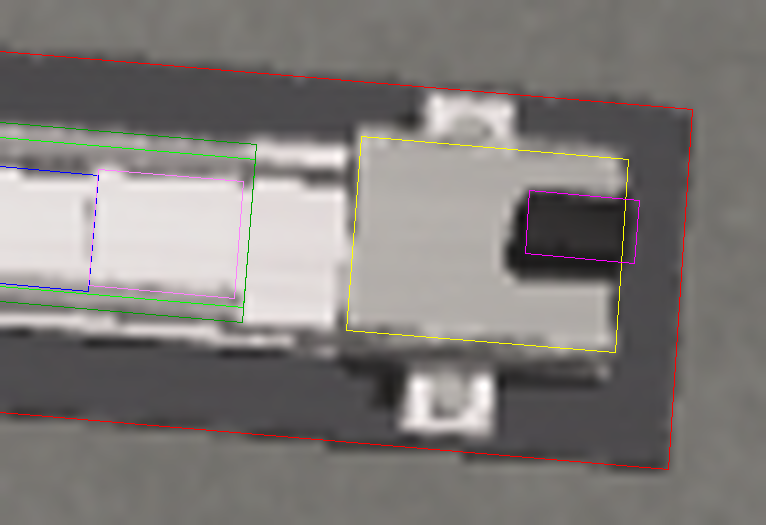

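```bash
python3 -c "
from h import *
to([-11.4,0,95])"
```

```text
t 7.9 mag [ -4.87   3.64 126.42] yawerr -0.0045 axis [-0.     0.001 -1.   ] w 11.7 Fmag [-0.7 -0.9 -1.3]
move cm [3.14 0.37 0.65]
```

carry_out --plan '[{"grip": 255, "x": 0, "y": 0.2, "z": 0.3, "yaw": -0.004}, {"grip": 255, "x": 0, "y": 0.17, "z": 0.35, "yaw": 0}, {"grip": 255, "x": 1.0, "y": 0, "z": 0, "yaw": 0}, {"grip": 255, "x": 1.0, "y": 0, "z": 0, "yaw": 0}, {"grip": 255, "x": 1.0, "y": 0, "z": 0, "yaw": 0}, {"grip": 255, "x": 0.5, "y": 0, "z": 0, "yaw": 0}, {"grip": 255, "x": 0, "y": 0, "z": 0, "yaw": 0}, {"grip": 255, "x": 0, "y": 0, "z": 0, "yaw": 0}]'

```text
time_s: 8.7
tcp_pos: [564.1, 12.2, 91.5]
ee_rot: [1.253, 1.18, -1.253]
wrist_force: [0.3, -0.8, -2.1]
width: 11.7
```

```bash
python3 -c "
from h import *
to([-11.4,0,80])
save('side','s4')
crop('s4',240,165,310,245,7.4,'s4c')
to([-11.4,0,80])"
```

```text
t 8.7 mag [-12.56  -0.42  91.51] yawerr -0.0023 axis [-0. -0. -1.] w 11.7 Fmag [-0.8 -0.4 -2.1]
move cm [ 1.15 -0.04 -0.12]
t 8.75 mag [-12.54  -0.61  91.79] yawerr -0.0023 axis [ 0.  0. -1.] w 11.8 Fmag [ 0.1 -0.1 -1. ]
move cm [ 1.18 -0.06 -0.11]
```

View pics/s4c.png

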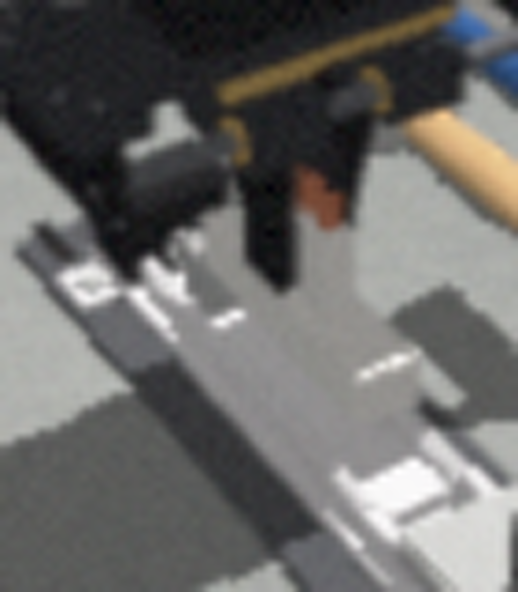

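```bash
cat > ov3.py <<'E'
from h import *
import sys
tag,sh,gx,tz=sys.argv[1],float(sys.argv[2]),float(sys.argv[3]),float(sys.argv[4])
a,b,c,d=[int(v) for v in sys.argv[5:9]]; s=10
s0,M=st(); t=mag(s0['tcp_pos']); ox,oy,oz=t[0]-gx,t[1],t[2]-tz; print(ox,oy,oz)
im=cv2.imread(f'pics/{tag}.png')[b:d,a:c]; im=np.clip(255*(im/255.)**0.6,0,255).astype(np.uint8)
im=cv2.resize(im,None,fx=s,fy=s,interpolation=cv2.INTER_CUBIC)
cv2.imwrite(f'pics/{tag}_raw.png',im[:600])
def seg(ps,col):
    q=((proj('side',[wor(p) for p in ps])+0.5-[a,b])*s).astype(int); cv2.polylines(im,[q.reshape(-1,1,2)],False,col,1)
for z in (0,20): seg([(ox-50,oy-12,oz+z),(ox-50,oy+12,oz+z),(ox+50,oy+12,oz+z),(ox+50,oy-12,oz+z),(ox-50,oy-12,oz+z)],(0,0,255))
seg([(ox-20,oy-6,oz+20),(ox-20,oy-6,oz+52),(ox-20,oy+6,oz+52),(ox-20,oy+6,oz+20)],(0,0,255))
for y in (-20.5,-17,17,20.5): seg([(-85+sh,y,29),(65+sh,y,29)],(0,255,0))
cv2.imwrite(f'pics/{tag}_ov.png',im[:600])
E
python3 ov3.py s4 -3.5 7.1 46.6 255 180 325 240
```

```text
t 8.75 mag [-12.54  -0.61  91.79] yawerr -0.0023 axis [ 0.  0. -1.] w 11.8 Fmag [ 0.1 -0.1 -1. ]
-19.643256604589197 -0.6137264663543717 45.193448986007105
```

View pics/s4_ov.png

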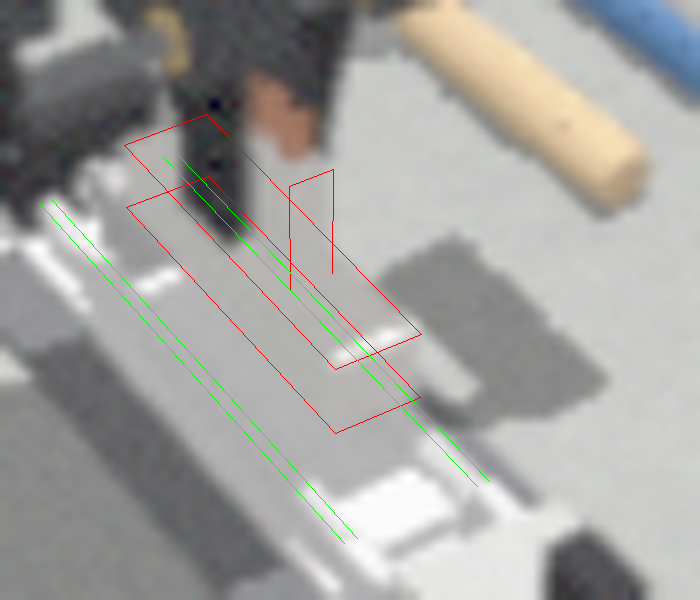

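View pics/s4_raw.png

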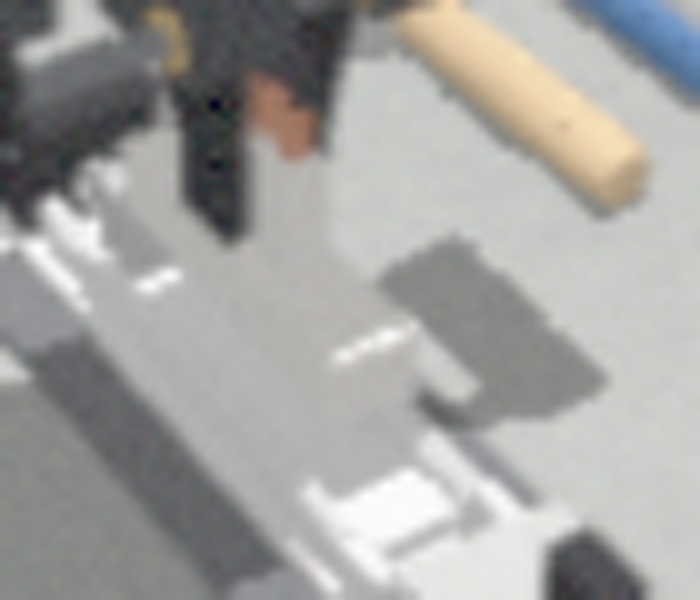

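carry_out --plan '[{"grip": 255, "x": 0.4, "y": -0.05, "z": 0, "yaw": 0}, {"grip": 255, "x": 0.5, "y": 0, "z": 0, "yaw": 0}, {"grip": 255, "x": 0.4, "y": 0, "z": 0, "yaw": 0}, {"grip": 255, "x": 0.3, "y": 0, "z": 0, "yaw": 0}, {"grip": 255, "x": 0, "y": 0, "z": 0, "yaw": 0}, {"grip": 255, "x": 0, "y": 0, "z": 0, "yaw": 0}]'

```text
time_s: 9.35
tcp_pos: [563.5, 12.2, 75.5]
ee_rot: [1.253, 1.18, -1.253]
wrist_force: [-0.2, 0.1, -0.7]
width: 12.3
```

```bash
python3 -c "
from h import *
to([-11.4,0,70])"
```

```text
t 9.35 mag [-12.6    0.13  75.47] yawerr -0.0022 axis [-0. -0. -1.] w 12.3 Fmag [ 0.1  0.2 -0.7]
move cm [ 0.55  0.01 -0.12]
```

carry_out --plan '[{"grip": 255, "x": 0.15, "y": 0, "z": 0, "yaw": -0.002}, {"grip": 255, "x": 0.15, "y": 0, "z": 0, "yaw": 0}, {"grip": 255, "x": 0.1, "y": 0, "z": 0, "yaw": 0}, {"grip": 255, "x": 0, "y": 0, "z": 0, "yaw": 0}]'

```text
time_s: 9.75
tcp_pos: [563.5, 12.3, 71.4]
ee_rot: [1.252, 1.181, -1.252]
wrist_force: [0.6, 0.1, -1.4]
width: 11.8
```

carry_out --plan '[{"grip": 255, "x": 0.1, "y": 0, "z": 0, "yaw": 0}, {"grip": 255, "x": 0.05, "y": 0, "z": 0, "yaw": 0}, {"grip": 255, "x": 0, "y": 0, "z": 0, "yaw": 0}]'

```text
time_s: 10.05
tcp_pos: [563.5, 12.3, 70.0]
ee_rot: [1.252, 1.181, -1.252]
wrist_force: [0.6, 1.0, -2.3]
width: 11.8
```

```bash
python3 -c "
from h import *
to([-11.4,0,68.6])"
```

```text
t 10.05 mag [-12.57   0.17  69.95] yawerr -0.0002 axis [-0.  0. -1.] w 11.8 Fmag [ 1.1 -0.5 -2.3]
move cm [ 0.14  0.02 -0.12]
```

carry_out --plan '[{"grip": 255, "x": 0.1, "y": 0, "z": 0, "yaw": 0}, {"grip": 255, "x": 0, "y": 0, "z": -0.1, "yaw": 0}, {"grip": 255, "x": 0, "y": 0, "z": -0.1, "yaw": 0}, {"grip": 255, "x": 0, "y": 0, "z": -0.1, "yaw": 0}, {"grip": 255, "x": 0, "y": 0, "z": 0, "yaw": 0}]'

```text
time_s: 10.55
tcp_pos: [563.8, 15.5, 69.1]
ee_rot: [1.252, 1.181, -1.251]
wrist_force: [0.4, -1.1, -1.0]
width: 12.0
```

```bash
python3 -c "
from h import *
st()"
```

```text
t 10.55 mag [-9.27  0.1  69.06] yawerr 0.0001 axis [ 0.  0. -1.] w 12.0 Fmag [-1.1 -0.4 -1. ]
```

carry_out --plan '[{"grip": 255, "x": 0, "y": 0, "z": -0.1, "yaw": 0}, {"grip": 255, "x": 0, "y": 0, "z": -0.1, "yaw": 0}, {"grip": 255, "x": 0, "y": 0, "z": 0, "yaw": 0}]'

```text
time_s: 10.85
tcp_pos: [563.9, 17.4, 69.0]
ee_rot: [1.252, 1.181, -1.252]
wrist_force: [-0.3, -0.1, -0.8]
width: 11.9
```

```bash
python3 -c "
from h import *
st()"
```

```text
t 10.85 mag [-7.42  0.1  69.04] yawerr -0.0001 axis [ 0.  0. -1.] w 11.9 Fmag [-0.1  0.3 -0.8]
```

carry_out --plan '[{"grip": 255, "x": 0, "y": 0, "z": -0.1, "yaw": 0}, {"grip": 255, "x": 0, "y": 0, "z": -0.1, "yaw": 0}, {"grip": 255, "x": 0, "y": 0, "z": 0, "yaw": 0}]'

```text
time_s: 11.15
tcp_pos: [563.9, 18.5, 69.1]
ee_rot: [1.252, 1.18, -1.253]
wrist_force: [-0.2, -4.9, -0.2]
width: 11.8
```

```bash
python3 -c "
from h import *
st()"
```

```text
t 11.15 mag [-6.3   0.1  69.06] yawerr -0.0009 axis [-0.    -0.001 -1.   ] w 11.8 Fmag [-4.9 -0.  -0.2]
```

carry_out --plan '[{"grip": 255, "x": 0, "y": 0, "z": -0.1, "yaw": 0}, {"grip": 255, "x": 0, "y": 0, "z": -0.1, "yaw": 0}, {"grip": 255, "x": 0, "y": 0, "z": -0.1, "yaw": 0}, {"grip": 255, "x": 0, "y": 0, "z": -0.1, "yaw": 0}, {"grip": 255, "x": 0, "y": 0, "z": 0, "yaw": 0}, {"grip": 255, "x": 0, "y": 0, "z": 0, "yaw": 0}]'

```text
time_s: 11.75
tcp_pos: [564.2, 22.9, 69.0]
ee_rot: [1.252, 1.181, -1.252]
wrist_force: [-0.4, -5.3, -0.0]
width: 11.7
```

```bash
python3 -c "
from h import *
st()"
```

```text
t 11.75 mag [-1.95  0.13 69.04] yawerr -0.0005 axis [-0. -0. -1.] w 11.7 Fmag [-5.4  0.  -0. ]
```

carry_out --plan '[{"grip": 255, "x": 0, "y": 0, "z": -0.1, "yaw": 0}, {"grip": 255, "x": 0, "y": 0, "z": -0.1, "yaw": 0}, {"grip": 255, "x": 0, "y": 0, "z": -0.1, "yaw": 0}, {"grip": 255, "x": 0, "y": 0, "z": -0.1, "yaw": 0}, {"grip": 255, "x": 0, "y": 0, "z": 0, "yaw": 0}, {"grip": 255, "x": 0, "y": 0, "z": 0, "yaw": 0}]'

```text
time_s: 12.35
tcp_pos: [564.4, 26.5, 69.1]
ee_rot: [1.252, 1.18, -1.253]
wrist_force: [-0.5, -5.9, -0.1]
width: 11.4
```

```bash
python3 -c "
from h import *
st()"
```

```text
t 12.35 mag [ 1.68  0.1  69.06] yawerr -0.0008 axis [-0.    -0.001 -1.   ] w 11.4 Fmag [-6.   0.2 -0.1]
```

carry_out --plan '[{"grip": 255, "x": 0, "y": 0, "z": -0.1, "yaw": 0}, {"grip": 255, "x": 0, "y": 0, "z": -0.1, "yaw": 0}, {"grip": 255, "x": 0, "y": 0, "z": -0.1, "yaw": 0}, {"grip": 255, "x": 0, "y": 0, "z": -0.05, "yaw": 0}, {"grip": 255, "x": 0, "y": 0, "z": 0, "yaw": 0}, {"grip": 255, "x": 0, "y": 0, "z": 0, "yaw": 0}]'

```text
time_s: 12.95
tcp_pos: [564.6, 29.6, 69.1]
ee_rot: [1.252, 1.18, -1.253]
wrist_force: [-1.5, -6.6, -0.2]
width: 11.8
```

```bash
python3 -c "
from h import *
st(); save('side','s5'); st()
"; python3 ov3.py s5 -3.5 7.1 46.6 245 180 315 240
```

```text
t 12.95 mag [ 4.81  0.11 69.07] yawerr -0.0011 axis [-0.    -0.001 -1.   ] w 11.8 Fmag [-6.7  1.2 -0.2]
t 13.0 mag [ 4.82  0.09 69.09] yawerr -0.0011 axis [-0.    -0.001 -1.   ] w 11.8 Fmag [-7.   1.3  0.8]
t 13.0 mag [ 4.82  0.09 69.09] yawerr -0.0011 axis [-0.    -0.001 -1.   ] w 11.8 Fmag [-7.   1.3  0.8]
-2.2769548123450294 0.09179273520887761 22.485301817793918
```

View pics/s5_raw.png

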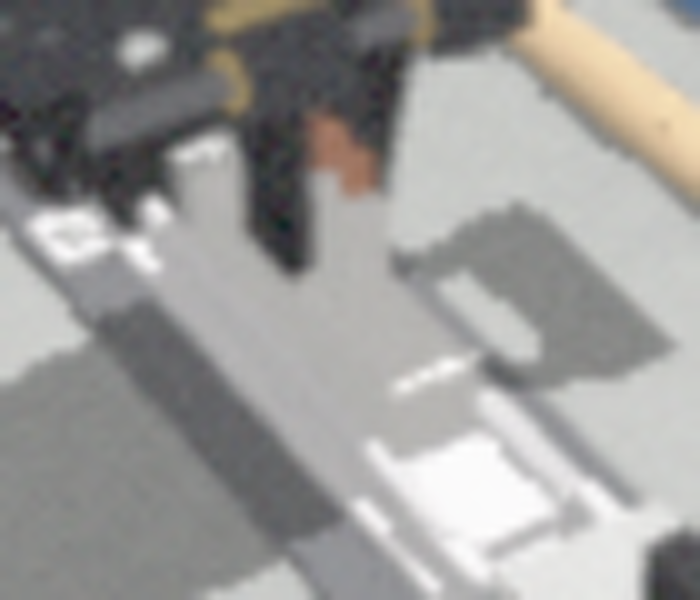

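View pics/s5_ov.png

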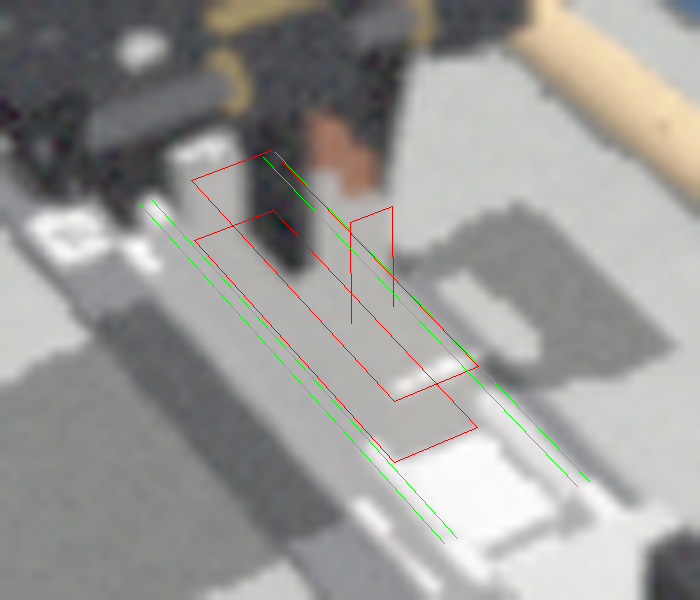

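carry_out --plan '[{"grip": 255, "x": 0, "y": 0, "z": -0.06, "yaw": 0}, {"grip": 255, "x": 0, "y": 0, "z": 0, "yaw": 0}, {"grip": 255, "x": 0.1, "y": 0, "z": 0, "yaw": 0}, {"grip": 255, "x": 0.1, "y": 0, "z": 0, "yaw": 0}, {"grip": 255, "x": 0, "y": 0, "z": 0, "yaw": 0}]'

```text
time_s: 13.5
tcp_pos: [564.9, 30.1, 67.3]
ee_rot: [1.252, 1.179, -1.253]
wrist_force: [-0.4, -8.6, 2.2]
width: 11.5
```

```bash
python3 -c "
from h import *
st()"
```

```text
t 13.5 mag [ 5.33 -0.22 67.32] yawerr -0.0012 axis [ 0.001 -0.001 -1.   ] w 11.5 Fmag [-8.6 -0.1  2.2]
```

carry_out --plan '[{"grip": 255, "x": 0.1, "y": 0, "z": 0, "yaw": 0}, {"grip": 255, "x": 0.05, "y": 0, "z": 0, "yaw": 0}, {"grip": 255, "x": 0, "y": 0, "z": 0, "yaw": 0}]'

```text
time_s: 13.8
tcp_pos: [565.0, 30.1, 65.9]
ee_rot: [1.252, 1.179, -1.252]
wrist_force: [-0.8, -7.7, 2.7]
width: 11.8
```

```bash
python3 -c "
from h import *
st()"
```

```text
t 13.8 mag [ 5.35 -0.33 65.9 ] yawerr -0.0012 axis [ 0.001 -0.001 -1.   ] w 11.8 Fmag [-7.7  0.3  2.7]
```

carry_out --plan '[{"grip": 255, "x": 0.08, "y": 0, "z": 0, "yaw": 0}, {"grip": 255, "x": 0.08, "y": 0, "z": 0, "yaw": 0}, {"grip": 255, "x": 0, "y": 0, "z": 0, "yaw": 0}]'

```text
time_s: 14.1
tcp_pos: [565.1, 30.1, 64.3]
ee_rot: [1.252, 1.179, -1.252]
wrist_force: [0.9, -7.5, 1.8]
width: 11.7
```

```bash
python3 -c "
from h import *
st()"
```

```text
t 14.1 mag [ 5.34 -0.4  64.29] yawerr -0.0013 axis [ 0.001 -0.001 -1.   ] w 11.7 Fmag [-7.5 -1.3  1.8]
```

carry_out --plan '[{"grip": 255, "x": 0.1, "y": 0, "z": 0, "yaw": 0}, {"grip": 255, "x": 0.1, "y": 0, "z": 0, "yaw": 0}, {"grip": 255, "x": 0.1, "y": 0, "z": 0, "yaw": 0}, {"grip": 255, "x": 0, "y": 0, "z": 0, "yaw": 0}]'

```text
time_s: 14.5
tcp_pos: [565.2, 30.1, 61.3]
ee_rot: [1.252, 1.179, -1.252]
wrist_force: [1.4, -7.9, 2.2]
width: 11.8
```

```bash
python3 -c "
from h import *
st()"
```

```text
t 14.5 mag [ 5.36 -0.44 61.3 ] yawerr -0.0013 axis [ 0.001 -0.001 -1.   ] w 11.8 Fmag [-7.8 -1.9  2.2]
```

carry_out --plan '[{"grip": 255, "x": 0.1, "y": 0, "z": 0, "yaw": 0}, {"grip": 255, "x": 0.05, "y": 0, "z": 0, "yaw": 0}, {"grip": 255, "x": 0, "y": 0, "z": 0, "yaw": 0}]'

```text
time_s: 14.8
tcp_pos: [565.2, 30.1, 59.9]
ee_rot: [1.252, 1.179, -1.252]
wrist_force: [0.2, -7.4, 2.3]
width: 11.7
```

```bash
python3 -c "
from h import *
st()"
```

```text
t 14.8 mag [ 5.35 -0.47 59.86] yawerr -0.0013 axis [ 0.001 -0.001 -1.   ] w 11.7 Fmag [-7.4 -0.6  2.3]
```

Bottom should be about 13.3 mm; feel for the floor in small steps.

carry_out --plan '[{"grip": 255, "x": 0.05, "y": 0, "z": 0, "yaw": 0}, {"grip": 255, "x": 0.05, "y": 0, "z": 0, "yaw": 0}, {"grip": 255, "x": 0, "y": 0, "z": 0, "yaw": 0}]'

```text
time_s: 15.1
tcp_pos: [565.2, 30.1, 58.9]
ee_rot: [1.252, 1.179, -1.252]
wrist_force: [-0.4, -7.4, 1.5]
width: 12.0
```

```bash
python3 -c "
from h import *
st()"
```

```text
t 15.1 mag [ 5.35 -0.5  58.88] yawerr -0.0013 axis [ 0.001 -0.001 -1.   ] w 12.0 Fmag [-7.4  0.   1.5]
```

carry_out --plan '[{"grip": 255, "x": 0.05, "y": 0, "z": 0, "yaw": 0}, {"grip": 255, "x": 0, "y": 0, "z": 0, "yaw": 0}]'

```text
time_s: 15.3
tcp_pos: [565.2, 30.1, 58.4]
ee_rot: [1.252, 1.179, -1.252]
wrist_force: [-0.7, -7.5, 3.3]
width: 11.8
```

```bash
python3 -c "
from h import *
st()"
```

```text
t 15.3 mag [ 5.35 -0.48 58.43] yawerr -0.0013 axis [ 0.001 -0.001 -1.   ] w 11.8 Fmag [-7.5  0.3  3.3]
```

carry_out --plan '[{"grip": 255, "x": 0.05, "y": 0, "z": 0, "yaw": 0}, {"grip": 255, "x": 0, "y": 0, "z": 0, "yaw": 0}]'

```text
time_s: 15.5
tcp_pos: [565.2, 30.0, 58.4]
ee_rot: [1.253, 1.179, -1.252]
wrist_force: [-3.0, -8.1, 8.8]
width: 12.1
```

carry_out --plan '[{"grip": 255, "x": 0.05, "y": 0, "z": 0, "yaw": 0}, {"grip": 255, "x": 0, "y": 0, "z": 0, "yaw": 0}]'

```text
time_s: 15.7
tcp_pos: [565.3, 30.0, 58.4]
ee_rot: [1.253, 1.179, -1.252]
wrist_force: [-5.4, -8.3, 14.8]
width: 11.9
```

carry_out --plan '[{"grip": 255, "x": 0.05, "y": 0, "z": 0, "yaw": 0}, {"grip": 255, "x": 0, "y": 0, "z": 0, "yaw": 0}]'

```text
time_s: 15.9
tcp_pos: [565.3, 30.1, 58.3]
ee_rot: [1.253, 1.18, -1.252]
wrist_force: [-7.9, -7.7, 20.6]
width: 12.2
```

carry_out --plan '[{"grip": 255, "x": -0.05, "y": 0, "z": 0, "yaw": 0}, {"grip": 255, "x": -0.06, "y": 0, "z": 0, "yaw": 0}, {"grip": 255, "x": 0, "y": 0, "z": 0.05, "yaw": 0}, {"grip": 255, "x": 0, "y": 0, "z": 0.05, "yaw": 0}, {"grip": 255, "x": 0, "y": 0, "z": 0, "yaw": 0}]'

```text
time_s: 16.4
tcp_pos: [565.2, 30.0, 58.4]
ee_rot: [1.253, 1.18, -1.251]
wrist_force: [-1.1, -5.1, 7.6]
width: 12.0
```

```bash
python3 -c "
from h import *
st()"
```

```text
t 16.4 mag [ 5.28 -0.54 58.39] yawerr -0.0007 axis [ 0.001  0.    -1.   ] w 12.0 Fmag [-5.2  0.8  7.6]
```

carry_out --plan '[{"grip": 255, "x": 0, "y": 0, "z": 0.05, "yaw": 0}, {"grip": 255, "x": 0, "y": 0, "z": 0.05, "yaw": 0}, {"grip": 255, "x": 0, "y": 0, "z": 0, "yaw": 0}]'

```text
time_s: 16.7
tcp_pos: [565.3, 29.4, 58.4]
ee_rot: [1.253, 1.18, -1.25]
wrist_force: [-1.0, -4.2, 6.1]
width: 11.7
```

```bash
python3 -c "
from h import *
st()"
```

```text
t 16.7 mag [ 4.63 -0.59 58.4 ] yawerr -0.0003 axis [ 0.002  0.    -1.   ] w 11.7 Fmag [-4.2  0.7  6.1]
```

carry_out --plan '[{"grip": 255, "x": -0.03, "y": 0, "z": 0.05, "yaw": 0}, {"grip": 255, "x": 0, "y": 0, "z": 0.05, "yaw": 0}, {"grip": 255, "x": 0, "y": 0, "z": 0, "yaw": 0}]'

```text
time_s: 17.0
tcp_pos: [565.1, 27.9, 58.4]
ee_rot: [1.253, 1.18, -1.251]
wrist_force: [-0.5, -5.9, 5.3]
width: 11.8
```

```bash
python3 -c "
from h import *
st()"
```

```text
t 17.0 mag [ 3.1  -0.52 58.39] yawerr -0.0007 axis [ 0.001 -0.    -1.   ] w 11.8 Fmag [-5.9  0.1  5.3]
```

carry_out --plan '[{"grip": 255, "x": 0, "y": 0, "z": 0.05, "yaw": 0}, {"grip": 255, "x": 0, "y": 0, "z": 0, "yaw": 0}]'

```text
time_s: 17.2
tcp_pos: [565.1, 27.5, 58.4]
ee_rot: [1.253, 1.18, -1.251]
wrist_force: [-0.5, -5.0, 3.9]
width: 11.7
```

```bash
python3 -c "
from h import *
st()"
```

```text
t 17.2 mag [ 2.72 -0.51 58.38] yawerr -0.0006 axis [ 0.001 -0.    -1.   ] w 11.7 Fmag [-5.1  0.2  3.9]
```

carry_out --plan '[{"grip": 255, "x": 0, "y": 0, "z": 0.05, "yaw": 0}, {"grip": 255, "x": 0, "y": 0, "z": 0, "yaw": 0}]'

```text
time_s: 17.4
tcp_pos: [565.1, 27.4, 58.4]
ee_rot: [1.253, 1.18, -1.251]
wrist_force: [-0.2, -4.4, 5.7]
width: 11.6
```

carry_out --plan '[{"grip": 255, "x": 0, "y": 0, "z": 0.05, "yaw": 0}, {"grip": 255, "x": 0, "y": 0, "z": 0, "yaw": 0}]'

```text
time_s: 17.6
tcp_pos: [565.0, 27.4, 58.4]
ee_rot: [1.253, 1.181, -1.25]
wrist_force: [0.4, -2.7, 5.1]
width: 11.7
```

carry_out --plan '[{"grip": 255, "x": 0, "y": 0, "z": 0.05, "yaw": 0}, {"grip": 255, "x": 0, "y": 0, "z": 0, "yaw": 0}]'

```text
time_s: 17.8
tcp_pos: [565.0, 27.4, 58.4]
ee_rot: [1.253, 1.182, -1.25]
wrist_force: [0.6, -1.7, 5.1]
width: 11.9
```

carry_out --plan '[{"grip": 255, "x": -0.03, "y": 0, "z": 0.02, "yaw": 0}, {"grip": 230, "x": 0, "y": 0, "z": 0, "yaw": 0}, {"grip": 215, "x": 0, "y": 0, "z": 0, "yaw": 0}, {"grip": 200, "x": 0, "y": 0, "z": 0, "yaw": 0}, {"grip": 180, "x": 0, "y": 0, "z": 0, "yaw": 0}, {"grip": 150, "x": 0, "y": 0, "z": 0, "yaw": 0}, {"grip": 150, "x": 0, "y": 0, "z": 0, "yaw": 0}, {"grip": 150, "x": 0, "y": 0, "z": 0, "yaw": 0}]'

```text
time_s: 18.6
tcp_pos: [564.2, 26.1, 58.1]
ee_rot: [1.252, 1.181, -1.252]
wrist_force: [-0.3, -1.0, 1.1]
width: 34.3
```

carry_out --plan '[{"grip": 150, "x": -0.5, "y": 0, "z": 0, "yaw": 0}, {"grip": 150, "x": -1.5, "y": 0, "z": 0, "yaw": 0}, {"grip": 150, "x": -2, "y": 0, "z": 0, "yaw": 0}, {"grip": 150, "x": -2, "y": 0, "z": 0, "yaw": 0}, {"grip": 150, "x": -1, "y": 0, "z": 0, "yaw": 0}, {"grip": 150, "x": 0, "y": 0, "z": 0, "yaw": 0}]'

```text
time_s: 19.2
tcp_pos: [565.4, 26.2, 130.2]
ee_rot: [1.254, 1.18, -1.249]
wrist_force: [0.0, -1.1, -0.1]
width: 36.1
```

```bash
python3 -c "
from h import *
st(); save('side','s6'); crop('s6',235,165,345,270,5.7,'s6c')
"
```

```text
t 19.2 mag [  1.5   -0.9  130.16] yawerr -0.0003 axis [ 0.003  0.001 -1.   ] w 36.1 Fmag [-1.1 -0.1 -0.1]
```

View pics/s6c.png

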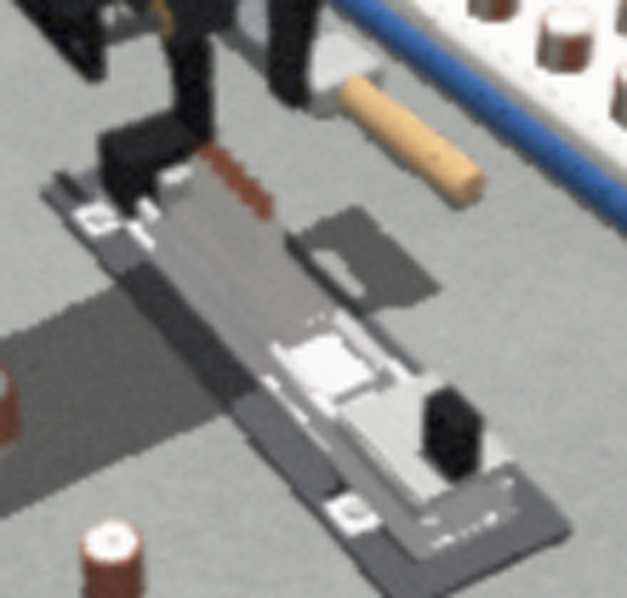

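carry_out --plan '[{"grip": 150, "x": 0, "y": -0.09, "z": 1, "yaw": 0}, {"grip": 150, "x": 0, "y": 0, "z": 2, "yaw": 0}, {"grip": 255, "x": 0, "y": 0, "z": 3, "yaw": 0}, {"grip": 255, "x": 0, "y": 0, "z": 3, "yaw": 0}, {"grip": 255, "x": 0, "y": 0, "z": 3, "yaw": 0}, {"grip": 255, "x": 0, "y": 0, "z": 3, "yaw": 0}, {"grip": 255, "x": 0, "y": 0, "z": 3, "yaw": 0}, {"grip": 255, "x": 0, "y": 0, "z": 2, "yaw": 0}]'

```text
time_s: 20.05
tcp_pos: [550.3, -176.7, 127.2]
ee_rot: [1.252, 1.181, -1.255]
wrist_force: [0.3, 1.1, -0.3]
width: 2.0
```

carry_out --plan '[{"grip": 255, "x": 0, "y": 0, "z": 0, "yaw": 0}, {"grip": 255, "x": 0, "y": 0, "z": 0, "yaw": 0}]'

```text
time_s: 20.25
tcp_pos: [551.1, -173.8, 127.2]
ee_rot: [1.252, 1.182, -1.254]
wrist_force: [-0.7, 0.4, 1.4]
width: 0.4
```

```bash
python3 -c "
from h import *
to([-197,0,68]); save('top','t7'); crop('t7',215,170,360,235,5.5,'t7c'); save('side','s7'); crop('s7',235,165,375,290,5,'s7c')
"
```

```text
t 20.25 mag [-199.07    1.78  127.24] yawerr -0.0014 axis [-0.002  0.    -1.   ] w 0.4 Fmag [0.3 0.7 1.4]
move cm [ 5.92  0.19 -0.21]
```

View pics/t7c.png

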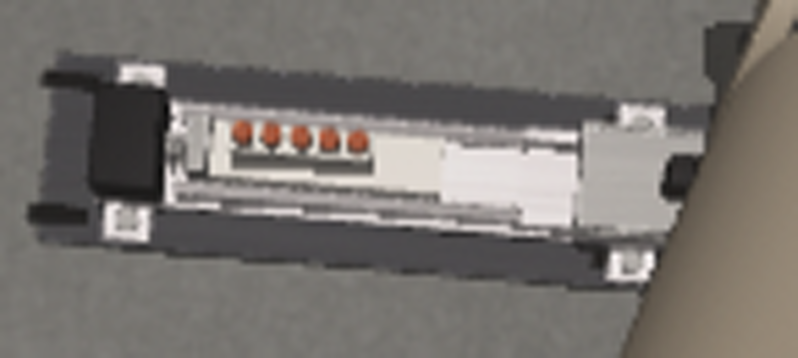

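View pics/s7c.png

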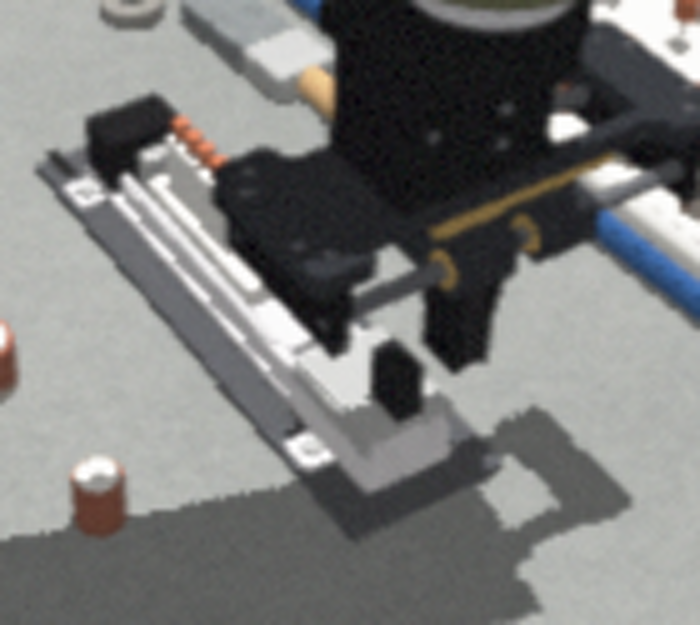

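carry_out --plan '[{"grip": 255, "x": 1, "y": 0.18, "z": 0, "yaw": 0}, {"grip": 255, "x": 1.5, "y": 0, "z": 0, "yaw": 0}, {"grip": 255, "x": 1.5, "y": 0, "z": 0, "yaw": 0}, {"grip": 255, "x": 1.2, "y": 0, "z": 0, "yaw": 0}, {"grip": 255, "x": 0.6, "y": 0, "z": 0, "yaw": 0}, {"grip": 255, "x": 0, "y": 0, "z": 0, "yaw": 0}]'

```text
time_s: 20.95
tcp_pos: [553.0, -173.4, 68.9]
ee_rot: [1.251, 1.183, -1.253]
wrist_force: [-0.1, 0.7, 0.7]
width: 0.6
```

carry_out --plan '[{"grip": 255, "x": 0, "y": 0, "z": -0.3, "yaw": 0}, {"grip": 255, "x": 0, "y": 0, "z": -0.3, "yaw": 0}, {"grip": 255, "x": 0, "y": 0, "z": -0.2, "yaw": 0}, {"grip": 255, "x": 0, "y": 0, "z": -0.2, "yaw": 0}, {"grip": 255, "x": 0, "y": 0, "z": 0, "yaw": 0}]'

```text
time_s: 21.45
tcp_pos: [554.5, -163.1, 70.3]
ee_rot: [1.252, 1.181, -1.251]
wrist_force: [0.6, 0.6, -0.1]
width: 0.1
```

```bash
python3 -c "
from h import *
st()"
```

```text
t 21.45 mag [-188.15   -0.93   70.34] yawerr 0.0004 axis [ 0.  0. -1.] w 0.1 Fmag [ 0.6 -0.5 -0.1]
```

carry_out --plan '[{"grip": 255, "x": 0, "y": -0.05, "z": -0.15, "yaw": 0}, {"grip": 255, "x": 0, "y": 0, "z": -0.15, "yaw": 0}, {"grip": 255, "x": 0, "y": 0, "z": -0.15, "yaw": 0}, {"grip": 255, "x": 0, "y": 0, "z": -0.15, "yaw": 0}]'

```text
time_s: 21.85
tcp_pos: [554.1, -157.4, 70.1]
ee_rot: [1.252, 1.181, -1.252]
wrist_force: [0.3, 0.3, 0.5]
width: 0.3
```

carry_out --plan '[{"grip": 255, "x": 0, "y": 0, "z": -0.15, "yaw": 0}, {"grip": 255, "x": 0, "y": 0, "z": -0.15, "yaw": 0}, {"grip": 255, "x": 0, "y": 0, "z": -0.15, "yaw": 0}]'

```text
time_s: 22.15
tcp_pos: [554.3, -153.7, 70.1]
ee_rot: [1.252, 1.18, -1.252]
wrist_force: [0.4, -3.3, -0.7]
width: 0.2
```

```bash
python3 -c "
from h import *
st()"
```

```text
t 22.15 mag [-178.75   -0.21   70.14] yawerr -0.0008 axis [ 0.    -0.001 -1.   ] w 0.2 Fmag [-3.3 -0.6 -0.7]
```

carry_out --plan '[{"grip": 255, "x": 0, "y": 0, "z": -0.3, "yaw": 0}, {"grip": 255, "x": 0, "y": 0, "z": -0.4, "yaw": 0}, {"grip": 255, "x": 0, "y": 0, "z": -0.4, "yaw": 0}, {"grip": 255, "x": 0, "y": 0, "z": -0.4, "yaw": 0}, {"grip": 255, "x": 0, "y": 0, "z": -0.4, "yaw": 0}, {"grip": 255, "x": 0, "y": 0, "z": -0.4, "yaw": 0}, {"grip": 255, "x": 0, "y": 0, "z": -0.4, "yaw": 0}, {"grip": 255, "x": 0, "y": 0, "z": -0.4, "yaw": 0}]'

```text
time_s: 22.95
tcp_pos: [556.1, -121.8, 70.1]
ee_rot: [1.252, 1.181, -1.252]
wrist_force: [0.8, -3.7, -0.3]
width: 0.5
```

carry_out --plan '[{"grip": 255, "x": 0, "y": 0, "z": -0.4, "yaw": 0}, {"grip": 255, "x": 0, "y": 0, "z": -0.4, "yaw": 0}, {"grip": 255, "x": 0, "y": 0, "z": -0.4, "yaw": 0}, {"grip": 255, "x": 0, "y": 0, "z": -0.4, "yaw": 0}, {"grip": 255, "x": 0, "y": 0, "z": -0.3, "yaw": 0}, {"grip": 255, "x": 0, "y": 0, "z": -0.2, "yaw": 0}]'

```text
time_s: 23.55
tcp_pos: [557.4, -100.8, 70.1]
ee_rot: [1.252, 1.182, -1.252]
wrist_force: [-0.3, -2.9, 0.7]
width: 0.2
```

```bash
python3 -c "
from h import *
st()"
```

```text
t 23.55 mag [-125.75   -0.23   70.09] yawerr 0.0001 axis [-0.  0. -1.] w 0.2 Fmag [-2.9  0.2  0.7]
```

Now over the tongue, 2 mm rows with checks.

carry_out --plan '[{"grip": 255, "x": 0, "y": 0, "z": -0.2, "yaw": 0}, {"grip": 255, "x": 0, "y": 0, "z": -0.2, "yaw": 0}, {"grip": 255, "x": 0, "y": 0, "z": -0.2, "yaw": 0}, {"grip": 255, "x": 0, "y": 0, "z": -0.2, "yaw": 0}]'

```text
time_s: 23.95
tcp_pos: [557.8, -93.1, 70.1]
ee_rot: [1.252, 1.181, -1.252]
wrist_force: [-0.6, -2.6, 1.2]
width: 0.6
```

carry_out --plan '[{"grip": 255, "x": 0, "y": 0, "z": -0.2, "yaw": 0}, {"grip": 255, "x": 0, "y": 0, "z": -0.2, "yaw": 0}, {"grip": 255, "x": 0, "y": 0, "z": -0.2, "yaw": 0}, {"grip": 255, "x": 0, "y": 0, "z": -0.2, "yaw": 0}]'

```text
time_s: 24.35
tcp_pos: [558.3, -85.0, 70.1]
ee_rot: [1.252, 1.181, -1.252]
wrist_force: [-2.2, -3.6, 0.3]
width: 0.4
```

carry_out --plan '[{"grip": 255, "x": 0, "y": 0, "z": -0.2, "yaw": 0}, {"grip": 255, "x": 0, "y": 0, "z": -0.2, "yaw": 0}, {"grip": 255, "x": 0, "y": 0, "z": -0.1, "yaw": 0}, {"grip": 255, "x": 0, "y": 0, "z": -0.1, "yaw": 0}, {"grip": 255, "x": 0, "y": 0, "z": -0.1, "yaw": 0}]'

```text
time_s: 24.85
tcp_pos: [558.7, -78.1, 70.1]
ee_rot: [1.252, 1.181, -1.252]
wrist_force: [-0.7, -2.7, 0.5]
width: 0.6
```

```bash
python3 -c "
from h import *
st()"
```

```text
t 24.85 mag [-103.09   -0.24   70.12] yawerr -0.0003 axis [-0.  0. -1.] w 0.6 Fmag [-2.7  0.6  0.5]
```

carry_out --plan '[{"grip": 255, "x": 0, "y": 0, "z": -0.1, "yaw": 0}, {"grip": 255, "x": 0, "y": 0, "z": -0.1, "yaw": 0}, {"grip": 255, "x": 0, "y": 0, "z": -0.1, "yaw": 0}]'

```text
time_s: 25.15
tcp_pos: [558.8, -75.1, 70.1]
ee_rot: [1.252, 1.181, -1.252]
wrist_force: [-1.2, -2.7, 1.0]
width: 0.6
```

carry_out --plan '[{"grip": 255, "x": 0, "y": 0, "z": -0.1, "yaw": 0}, {"grip": 255, "x": 0, "y": 0, "z": -0.05, "yaw": 0}, {"grip": 255, "x": 0, "y": 0, "z": 0, "yaw": 0}]'

```text
time_s: 25.45
tcp_pos: [558.9, -73.7, 70.1]
ee_rot: [1.252, 1.181, -1.252]
wrist_force: [-1.8, -2.8, -0.1]
width: 0.2
```

carry_out --plan '[{"grip": 255, "x": 0, "y": 0, "z": -0.05, "yaw": 0}, {"grip": 255, "x": 0, "y": 0, "z": -0.05, "yaw": 0}, {"grip": 255, "x": 0, "y": 0, "z": 0, "yaw": 0}]'

```text
time_s: 25.75
tcp_pos: [558.9, -73.6, 70.1]
ee_rot: [1.252, 1.18, -1.253]
wrist_force: [-1.0, -5.6, -0.6]
width: 0.7
```

carry_out --plan '[{"grip": 255, "x": 0, "y": 0, "z": -0.05, "yaw": 0}, {"grip": 255, "x": 0, "y": 0, "z": -0.05, "yaw": 0}, {"grip": 255, "x": 0, "y": 0, "z": 0, "yaw": 0}]'

```text
time_s: 26.05
tcp_pos: [558.9, -73.5, 70.2]
ee_rot: [1.251, 1.179, -1.254]
wrist_force: [-1.2, -8.9, -0.3]
width: 0.5
```

carry_out --plan '[{"grip": 255, "x": 0, "y": 0, "z": -0.08, "yaw": 0}, {"grip": 255, "x": 0, "y": 0, "z": 0, "yaw": 0}, {"grip": 255, "x": 0, "y": 0, "z": 0, "yaw": 0}]'

```text
time_s: 26.35
tcp_pos: [558.9, -73.5, 70.1]
ee_rot: [1.251, 1.178, -1.254]
wrist_force: [-0.4, -11.1, -0.5]
width: 0.5
```

Firm at about 11 N, no movement: home. Back off and up, then look.

carry_out --plan '[{"grip": 255, "x": 0, "y": 0, "z": 0.3, "yaw": 0}, {"grip": 255, "x": 0, "y": 0, "z": 1, "yaw": 0}, {"grip": 255, "x": 0, "y": 0, "z": 2, "yaw": 0}, {"grip": 255, "x": -2, "y": 0, "z": 2, "yaw": 0}, {"grip": 255, "x": -3, "y": 0, "z": 2, "yaw": 0}, {"grip": 255, "x": -3, "y": 0, "z": 3, "yaw": 0}, {"grip": 255, "x": -3, "y": 0, "z": 3, "yaw": 0}, {"grip": 255, "x": -2, "y": 0, "z": 2, "yaw": 0}]'

```text
time_s: 27.15
tcp_pos: [550.4, -226.2, 202.7]
ee_rot: [1.254, 1.178, -1.251]
wrist_force: [0.8, -0.7, -0.0]
width: 0.6
```

```bash
python3 -c "
from h import *
st(); save('top','t8'); crop('t8',215,170,360,235,5.5,'t8c'); save('side','s8'); crop('s8',235,165,345,270,5.5,'s8c')
T=lambda u,v:(215+(u+.5)/5.5-.5,170+(v+.5)/5.5-.5)
"
```

```text
t 27.15 mag [-251.36   -0.51  202.72] yawerr -0.0015 axis [ 0.003 -0.    -1.   ] w 0.6 Fmag [-0.6 -0.8 -0. ]
```

View pics/t8c.png

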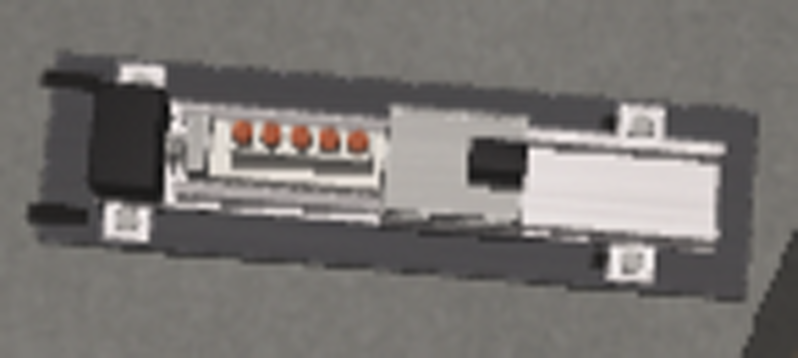

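View pics/s8c.png

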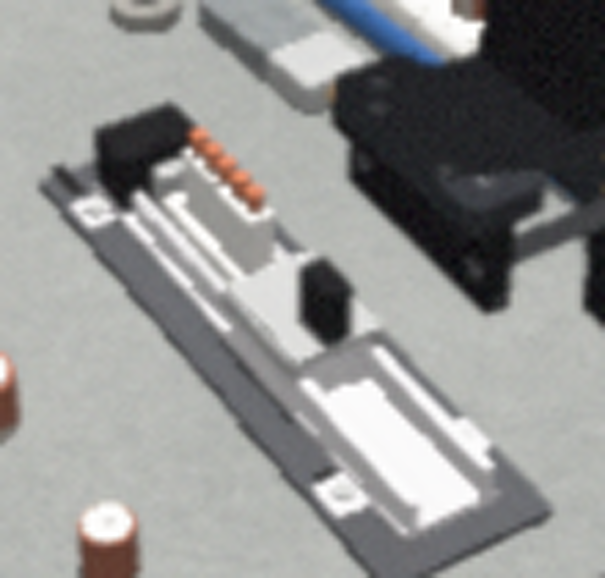

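View pics/t8.png

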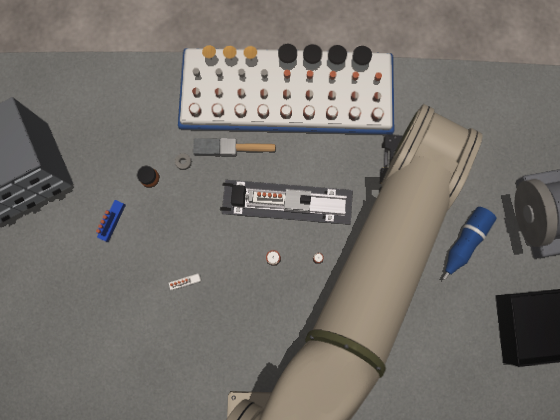

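```bash
python3 -c "
from h import *
st(); print(bot.hand_in())"
```

```text
t 27.25 mag [-252.9    -0.99  203.46] yawerr -0.0045 axis [ 0.005 -0.002 -1.   ] w 0.2 Fmag [-0.5 -0.   0.2]
the job is handed in; nothing more can be done
None
```

The strip is loaded and the keeper rail is home. I handed the job in at 27 s, and the hand-in gave no verdict.

- **Loading:** I gripped the larger white strip by its web and pushed it about 12 mm against the follower, feeling 5–9 N. I let it down behind the stop; the floor contact was felt at the expected height, with the press reaching 21 N. I then eased it back until the stop took the spring load and let go.
- **Keeper:** I pushed the rear face of the keeper grip at about 3 N. It stopped dead within 1 mm of the expected home position and did not move under 11 N.

**Last checks:**
- The final pictures show the strip upright with the keeper plate over its tongue and the other things where they were. The arm is clear and touching nothing.
- From the top picture the keeper travelled about 80 mm. Its starting value of about 1.5 mm is only an estimate, so the full 83 mm is confirmed by the firm stop and not by the picture alone.
- The two cameras disagreed by about 1–2 mm on where the magazine is, so I settled the fit by touch.

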